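Steady a rocking copy stand

ROBOT

A 6-joint arm with a two-finger parallel gripper is mounted at the origin on a cart in front of the work surface, level with it; the furniture and walls round the work are solid. World frame = base frame: x ahead of the robot, y to its left, z up, the work surface at z = 0. Lengths are in mm, angles in rad, forces in N, time in s.
With the tool pointing down it reaches from about 325 to 1000 mm from the base axis. Payload 5.1 kg.
Tool frame: the origin (TCP) lies midway between the tips of the shut fingers; the grasp point (between the pads) lies 19 mm behind it; z points along the fingers, y is the line along which they close (so a half turn about z gives the same grasp; the last joint's range is limited). The gripper opens to 85 mm and grips with 20 to 120 N. Pads are 22 mm wide; open, the fingers measure 114 mm over their backs; the gripper's body (76 mm by 85 mm) begins 54 mm behind the grasp point. The pads swing forward as they close: fully open they stand 13 mm farther back than shut.
Start: joints at [-1.27, 0.124, 1.65, -0, 1.367, -0.083], TCP at [243.358, -602.712, 231.322] pointing down, gripper open.
Joint ranges: [-2.61, 2.61], [-1.02, 2.33], [0.03, 2.71], [-1.35, 4.49], [0.32, 2.68], [-2.91, 2.91]. Speed limits (rad/s): [2.57, 2.57, 3.14, 3.14, 3.14, 3.14].

INTERFACE

Orientations are given as a unit quaternion [w, x, y, z].
In Python, from station import arm gives the robot as it stands.
- The arm moves only by the tool apply_moves, never from a script. Its argument "plan" is a list that holds one entry, the list of rows, each a list of 7 numbers: the closure, from -1 (fully open) to 1 (shut), then the shift along the tool's x, y, z in m, then the turn, a rotation vector about the tool's x, y, z in rad. In form: [[[hand, dx, dy, dz, rx, ry, rz], ...]]. A call has 1 to 20 rows; each row shifts and turns the commanded pose from where the row before left it, along the tool's axes as they then stand; what a row does not reach is not made up. A row lasts 1/8 s, in which the tool goes at most 62.5 mm and 10.7 degrees, less where a joint would pass 70% of its speed; a pose out of reach is approached as far as the arm can. A call with a gripper value outside its range is refused whole. The fingers move at their own pace and stop on an object; the grip force is fixed at half the most. Time passes only in rows, so rows that do not move let the fingers close. It gives the time, the measured TCP pose, the force, the opening and the grip force at its end, in the units of the state.
- arm.observe(): the state, without advancing time (a new reading comes with each control period).
- arm.snapshot(name): name is "scene" or "top" or "wrist"; returns (picture, depth): 480x640x3 uint8, red, green, blue; 480x640 float32, mm along the optical axis (not along the pixel's ray), 0 where there is no reading.
- arm.get_calibration(name): a dict with "K" (3x3 intrinsics, pixels), "k1" (the pictures are not rectified: a ray, as slopes to the right and down, at radius r is drawn at 1 + k1 r^2 times it, then the intrinsics apply), "R" (3x3) and "t" (3): a world point X has camera coordinates R X + t. Camera axes: x right, y down, z forward; pixel columns grow to the right and rows downward; lengths in mm; the calibration is good to about 2 mm. A picture is of the moment at which its call begins: read the wrist's pose just before it. get_calibration takes no time and is no camera call; for the wrist camera it gives the pose at the moment of the call.
- arm.close_job(): hands the job in; it is judged then, once.
The state is a dict: "t": time; "qpos": joint angles; "qd": joint speeds; "tau": joint torques, N m; "ee_pos": TCP position; "tcp_rot": TCP orientation; "ft_force": force on the tool from outside, world axes, zero at the start; "ft_torque": the same for the moment, N m; "gripper_width": finger opening in mm; "finger_force": force on a finger pad.
Only numpy, scipy, OpenCV 4.12 (cv2) and the standard library are available. Lean on these libraries where they do the work, as an engineer would, in place of code of your own. Each camera call takes 0.05 s, during which the arm holds its last target. There are 200 camera calls.

TASK

The copy stand rocks because its front right foot hangs clear of the bench: turn the black handwheel clockwise to screw that foot down until it just rests on the bench with a little load, without jacking the stand up. Then give the cam beside it its quarter turn, clockwise to the stop, so that it draws the clamp tight. Leave the stand where it is with the fossil on it, do not shift or knock over the things round it, and end with the gripper clear.

Things in the scene. Friction and masses are not known exactly. Their poses are not given: they have to be found in the camera images.
- stand: Copy stand, loose on the bench, about 5 kg: grey base plate 170 (x) x 240 mm (y), top 42 mm above the bench, on three fixed feet and one screw foot. Origin on the bench under the plate's middle; x to the back, y left; turned up to 23 degrees. At its front a flat bright split clamp (y -107 to 30, x -82 to -38 mm, top 56 mm above the bench) carries the wheel and the cam.
- foot: The screw foot under the plate's front right corner, (-60, -74.5) mm in the stand's frame: a black pad 34 mm across on a bright stud. Sinks 10 mm per whole turn of the wheel (1.59 mm per rad). Origin at the middle of its sole: its z is the gap to the bench, 2.5 to 7.5 mm at the start. The stud's top shows above the wheel and is level with the wheel's top just when the sole meets the bench.
- wheel (a joint): Turn of the handwheel in rad, growing clockwise seen from above, which lowers the foot; range 0 to 8.8, no stop at contact. Starts at 0.6 to 3.3; the sole meets the bench at 5.03. Some 0.2 to 0.6 rad more gives the foot a little load; 1 rad or more past contact jacks the stand up and is too far. Turns with about 0.05 N m, stays where it is left.
- wheel_grip (a point): Middle of the black fluted handwheel, on its axis, 70 mm above the bench: 37 mm across, 24 mm tall (58 to 82 mm up); it keeps this height as it turns. Up to 7 mm of stud shows above it. The cam's axis is 75 mm to its left (stand's +y); a dropper bottle stands close in front of it to the right.
- cam (a joint): Turn of the cam in rad, growing clockwise seen from above: 0 open, 1.571 tight at its stop, where it has drawn the clamp's loose outer jaw 3 mm in. Starts at 0 to 0.25, turns with about 0.06 N m, stays where it is left.
- cam_grip (a point): Middle of the cam's upright bright thumb bar, on the cam's axis, 75 mm above the bench. The bar is 42 mm long (this point's x), 11 mm thick (y) and 22 mm tall, 64 to 86 mm above the bench, on a 34 mm disc; at 0 it lies along the stand's x (front to back), when tight along the stand's y.
- fossil: A brown coiled ammonite, 64 mm across and 20 mm thick, lying loose on the plate behind the wheel; stays there. Origin under its middle, on the plate.
- dropper_mid (a point): Middle of an upright brown dropper bottle, 33 mm across, 102 mm tall, loose on the bench about 70 mm in front and right of the wheel's axis; leave it standing. The point is 51 mm up.
- jar_mid (a point): Middle of a black-capped glass jar, 47 mm across, 68 mm tall, loose in front of the stand's left half; leave it standing. The point is 34 mm up.
- tin_mid (a point): Middle of a round brass tin, 58 mm across, 26 mm tall, loose in front of the microscope; leave it. The point is 13 mm up.
- scope: A white and blue microscope, 163 x 125 mm, 255 mm tall, fixed on the bench to the left or right of the stand. Origin under its middle. Also in the way: a tall bookcase whose front is at x = 0.72 m, a laptop on a case to the left (y above 0.15 m, its lid up at the back) and a 430 mm tall lamp at (0.41, -0.58) m.
- lens_arm (a point): Underside of the stand's lens, 206 mm above the bench: a 34 mm barrel on an arm, 240 mm high at most, that runs 92 mm along the stand's +y to a 20 mm column standing at (45, 80) mm in the stand's frame. In the way only behind the wheel and cam.

How it is judged (in metres and radians):
On the way, in this order (a step that is already met when the one before it is completed fails the run):
1. the foot is screwed down until it rests on the bench, and the stand is not jacked up (value of joint wheel between 4.8 and 6.1 rad and height (world z) of foot below 0.0025 m and contact force between foot and anything else above 0.5 N and angle between stand's own z axis and vertical below 0.015 rad), for 0.2 s.
2. then the cam is turned to its stop (value of joint cam above 1.4 rad), for 0.2 s.
At the end, for the whole second after the job is handed in: The foot rests on the bench with over 0.5 N, at most 1.7 mm (a sixth of a turn) past contact; the stand is at rest, level to 0.015 rad and within 25 mm of its start; the cam is within 0.17 rad of its stop; the fossil lies on the stand within 40 mm of its start (height (world z) of foot below 0.0025 m and contact force between foot and anything else above 0.5 N and angle between stand's own z axis and vertical below 0.015 rad and value of joint cam above 1.4 rad and distance of stand from where it was at the start of the episode below 0.025 m and linear speed of stand below 0.02 m/s and z of fossil in the frame of stand above 0.035 m and distance of fossil from where it was at the start of the episode below 0.04 m and value of joint wheel below 6.1 rad); the robot touches nothing.
It fails at once if the dropper bottle is tipped or pushed more than 30 mm (angle between dropper_mid's own z axis and vertical above 0.5 rad or distance of dropper_mid from where it was at the start of the episode above 0.03 m).
It fails at once if the jar is tipped or pushed more than 30 mm (angle between jar_mid's own z axis and vertical above 0.5 rad or distance of jar_mid from where it was at the start of the episode above 0.03 m).
It fails at once if the tin is pushed more than 30 mm (distance of tin_mid from where it was at the start of the episode above 0.03 m).
It fails at once if the stand is jacked up or tipped by more than 0.06 rad (angle between stand's own z axis and vertical above 0.06 rad).
It also fails if it takes over 67 s, if anything falls off the work surface, if the arm or the gripper's body presses on something with over 40 N, if the wrist force passes 120 N, or if a joint passes its speed limit or range.

## Working session

There is one attempt and no reset: what is moved stays moved. The work goes in short steps, Python scripts to look and compute and a tool call to move; the robot and the scene stay as the last step left them, time stands still between calls to the robot, and variables do not carry over. Pictures are saved under pics/ and viewed, at most 10 in all, crops included, and the job is handed in when it is done.

Besides the shell and the picture viewer there is one more tool, called after "Call:" by a JSON object that holds its "name" and its "arguments", one argument or row to a line. apply_moves: Moves the arm, as the interface text tells. Its arguments: {"type":"object","properties":{"plan":{"type":"array"}},"required":["plan"]}

```bash
mkdir -p pics; ls; cat > h.py <<'E'
import numpy as np,cv2
from station import arm
def snap(n,f):
    c=arm.get_calibration(n);p,d=arm.snapshot(n);cv2.imwrite(f'pics/{f}.png',p[:,:,::-1]);np.savez(f'pics/{f}.npz',p=p,d=d,**{k:np.array(c[k]) for k in c});return p,d,c
def load(f): 
    z=np.load(f'pics/{f}.npz');return z['p'],z['d'],z
def ray(c,u,v):
    K=np.array(c['K']);a=np.array([(u-K[0,2])/K[0,0],(v-K[1,2])/K[1,1]]);s=a.copy()
    for _ in range(20): s=a/(1+float(c['k1'])*(s@s))
    R=np.array(c['R']);t=np.array(c['t']).ravel();return -R.T@t,R.T@np.array([s[0],s[1],1])
def onz(c,u,v,z):
    o,d=ray(c,u,v);return o+d*(z-o[2])/d[2]
def atd(c,u,v,dep):
    o,d=ray(c,u,v);return o+d*dep
def proj(c,X):
    K=np.array(c['K']);x=np.array(c['R'])@np.array(X,float)+np.array(c['t']).ravel();s=x[:2]/x[2];s=s*(1+float(c['k1'])*(s@s));return K[0,0]*s[0]+K[0,2],K[1,1]*s[1]+K[1,2]
E
python3 - <<'E'
from h import *
for n in('scene','top'):
    p,d,c=snap(n,n);print(n,np.round(c['K'],1).tolist(),c['k1'],np.round(-np.array(c['R']).T@np.array(c['t']).ravel()))
print(arm.observe())
a=cv2.imread('pics/scene.png');b=cv2.imread('pics/top.png')
E
```

```text
pics
scene [[625.2, 0.0, 319.4], [0.0, 625.2, 246.6], [0.0, 0.0, 1.0]] 0.06395935224808771 [-240.  635.  637.]
top [[547.0, 0.0, 322.1], [0.0, 547.0, 239.1], [0.0, 0.0, 1.0]] 0.033077033291760725 [ 435. -199. 1196.]
{'t': 0.1, 'qpos': array([-1.26960422e+00,  1.24443781e-01,  1.65156304e+00,  4.58553803e-06,
        1.36747194e+00, -8.26043820e-02]), 'qd': array([ 0.00066134, -0.0006489 , -0.00131016,  0.00166305,  0.00043971,
        0.0004289 ]), 'tau': array([ 7.79311977e-04, -4.24931538e+01, -3.66652966e+01, -6.57663236e-06,
        3.97812633e-03,  3.49361926e-06]), 'ee_pos': array([ 243.19468244, -602.19228619,  230.15827351]), 'tcp_rot': array([-9.37675183e-04,  9.81643618e-01,  1.90722096e-01, -1.00633578e-04]), 'ft_force': array([ 0.45151884,  0.5198565 , -0.07607945]), 'ft_torque': array([ 0.04515481, -0.0159815 , -0.01007501]), 'finger_force': 0.0, 'gripper_width': 85.85574351730493}
```

View pics/top.png

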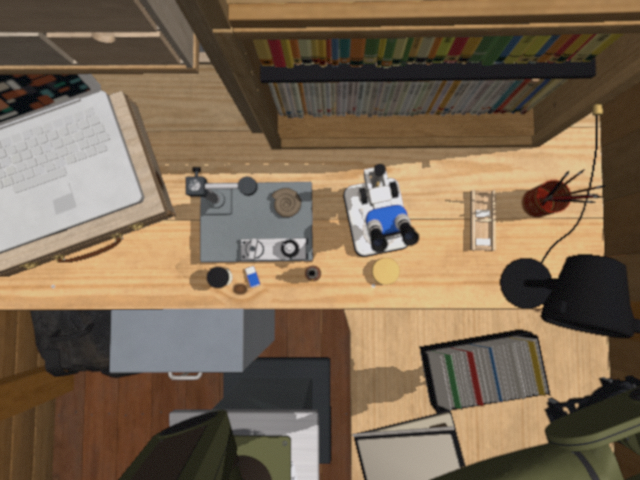

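View pics/scene.png

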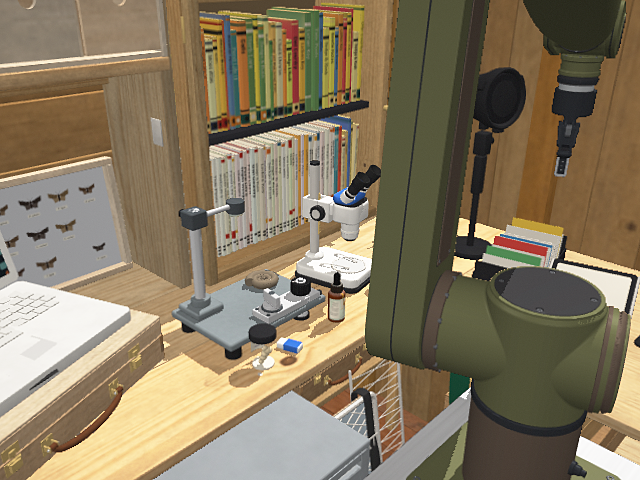

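The top view shows the wheel at px (290,248), the cam at (252,249), the dropper bottle at (313,272), the jar at (218,277), the tin at (385,272) and the scope to the right of the stand. The stand is nearly square to the world axes. The scene view agrees with this. Next I'll get positions from the depth images.

```bash
python3 - <<'E'
from h import *
p,d,c=load('top')
for n,u,v in[('wheel',290,248),('cam',252,249),('drop',313,272),('jar',218,277),('scope',378,215)]:
    w=d[v-2:v+3,u-2:u+3]; print(n,atd(c,u,v,np.median(w)).round(0))
for n,u,v,z in[('plFL',201,262,42),('plBL',201,184,42),('plFR',312,260,42),('plBR',312,182,42)]: print(n,onz(c,u,v,z).round(0))
o=arm.observe();from scipy.spatial.transform import Rotation as Ro
q=o['tcp_rot'];R=Ro.from_quat(q,scalar_first=True).as_matrix();print(R.round(3))
w=arm.get_calibration('wrist');Rw=np.array(w['R']);print('cam in tool',R.T@(-Rw.T@np.array(w['t']).ravel()-o['ee_pos']),'axes',(R.T@Rw.T).round(2).tolist(),np.array(w['K']).round(0).tolist())
a=cv2.resize(p[165:290,185:335],None,fx=5,fy=4.8*5/4.8,interpolation=cv2.INTER_CUBIC)
E
```

```text
wheel [ 499. -105.   86.]
cam [497. -28.  86.]
drop [ 450. -153.   97.]
jar [440.  45.  68.]
scope [ 552. -276.  200.]
plFL [472.  87.  42.]
plBL [639.  89.  42.]
plFR [ 476. -148.   42.]
plBR [ 642. -148.   42.]
[[ 0.927  0.374 -0.001]
 [ 0.374 -0.927  0.002]
 [ 0.    -0.002 -1.   ]]
cam in tool [  71.23722828   -0.51581565 -143.60041274] axes [[-0.0, -0.96, -0.28], [1.0, -0.0, 0.0], [-0.0, -0.28, 0.96]] [[424.0, 0.0, 323.0], [0.0, 424.0, 236.0], [0.0, 0.0, 1.0]]
```

Call:
{"name": "apply_moves", "arguments": {
  "plan": [
    [[-1,0,0,-0.05,0,0,0],[-1,0,0,-0.05,0,0,0],[-1,0.0356,-0.0492,0,0,0,0],[-1,0.0356,-0.0492,0,0,0,0],[-1,0.0356,-0.0492,0,0,0,0],[-1,0.0356,-0.0492,0,0,0,0],[-1,0.0356,-0.0492,0,0,0,0],[-1,0.0356,-0.0492,0,0,0,0],[-1,0.0356,-0.0492,0,0,0,0],[-1,0.0356,-0.0492,0,0,0,0],[-1,0.046,0.0097,0,0,0,0],[-1,0.046,0.0097,0,0,0,0],[-1,0.046,0.0097,0,0,0,0],[-1,0,0,0,0,0,-0.18],[-1,0,0,0,0,0,-0.18],[-1,0,0,0,0,0,-0.18],[-1,0,0,0,0,0,-0.18],[-1,0,0,0,0,0,-0.18],[-1,0,0,0,0,0,-0.18],[-1,0,0,0,0,0,-0.18]]
  ]
}}

```text
t: 2.6
ee_pos: [498.7, -106.3, 330.7]
tcp_rot: [-0.0, 0.679, 0.734, -0.0]
ft_force: [0.1, -0.2, -0.7]
gripper_width: 85.8
finger_force: 0.0
```

Call:
{"name": "apply_moves", "arguments": {
  "plan": [
    [[-0.2,0,0,0,0,0,-0.18],[-0.2,0,0,0,0,0,-0.18],[-0.2,0,0,0,0,0,-0.18],[-0.2,0,0,0,0,0,-0.18],[-0.2,0,0,0,0,0,-0.18],[-0.2,0,0,0,0,0,-0.18],[-0.2,0,0,0,0,0,-0.18],[-0.2,0,0,0,0,0,-0.18],[-0.2,0,0,0,0,0,-0.18],[-0.2,0,0,0,0,0,-0.18],[-0.2,0,0,0,0,0,-0.18],[-0.2,0,0,0,0,0,-0.18],[-0.2,0,0,0,0,0,-0.18],[-0.2,0,0,0.05,0,0,0],[-0.2,0,0,0.05,0,0,0],[-0.2,0,0,0.03,0,0,0],[-0.2,0,0,0,0,0,0]]
  ]
}}

```text
t: 4.72
ee_pos: [496.7, -105.7, 197.7]
tcp_rot: [-0.003, -0.409, 0.913, 0.002]
ft_force: [-0.5, -0.4, 1.0]
gripper_width: 51.1
finger_force: 0.0
```

```bash
python3 - <<'E'
from h import *
o=arm.observe();print(o['t'],o['qpos'].round(3),o['ee_pos'].round(1),o['gripper_width'],o['tcp_rot'].round(4))
snap('wrist','w1')
E
```

```text
4.725 [-0.315 -0.168  1.994 -0.     1.322 -2.728] [ 496.7 -105.7  197.7] 51.11603745634765 [-0.0026 -0.4088  0.9126  0.0024]
```

View pics/w1.png

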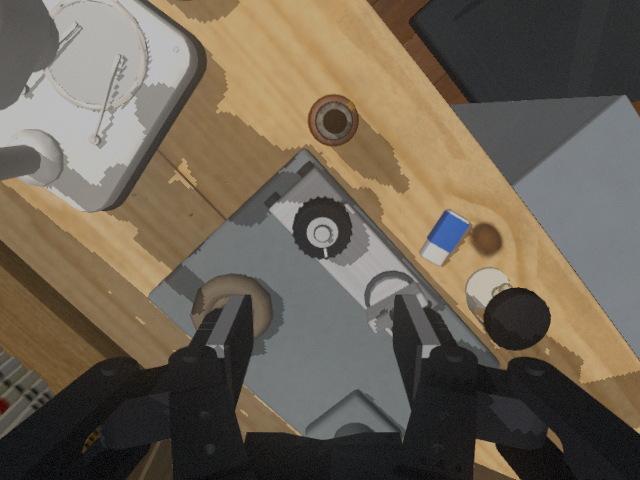

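The wrist view shows the fluted wheel at px (322,228) with the bright stud in its middle, the cam bar at about (395,305), the dropper at (333,120), the jar cap at (517,318) and the fossil at (232,310). Next I'll measure the wheel axis, stud height, cam and stand heading.

```bash
cat > m.py <<'E'
from h import *
def wheel(p,d,c,uv,r=40):
    g=p.max(2);u0,v0=uv;yy,xx=np.mgrid[:480,:640]
    m=((g<75)&((xx-u0)**2+(yy-v0)**2<r*r)).astype(np.uint8)
    cs=max(cv2.findContours(m,cv2.RETR_EXTERNAL,cv2.CHAIN_APPROX_NONE)[0],key=cv2.contourArea)
    (u,v),R=cv2.minEnclosingCircle(cs);X=onz(c,u,v,80)
    P=np.array([atd(c,a,b,d[b,a]) for b in range(v0-r,v0+r) for a in range(u0-r,u0+r) if d[b,a]>0])
    rr=np.hypot(*(P[:,:2]-X[:2]).T)
    ring=P[(rr>11)&(rr<16)&(P[:,2]>76),2];st=P[(rr<3),2]
    print('wheel',u,v,R,X.round(1),'ring z',np.percentile(ring,[10,50,90]).round(1),'stud',np.percentile(st,[10,50,90]).round(1))
    for k in range(0,20,2):
        q=P[(rr>=k)&(rr<k+2),2];print(k,np.median(q).round(1),end=' ')
    return X
E
python3 - <<'E'
from m import *
p,d,c=load('w1');X=wheel(p,d,c,(322,228))
H=[np.nan];P=np.full((480,640,3),np.nan)
for v in range(240,380):
    for u in range(330,480):
        if d[v,u]>0:P[v,u]=atd(c,u,v,d[v,u])
D=np.hypot(P[...,0]-X[0],P[...,1]-X[1]-75)
m=(D<28)&(P[...,2]>72)&(P[...,2]<95)
q=P[m];(cx,cy),(a,b),an=cv2.minAreaRect(q[:,:2].astype(np.float32));print('\ncam',m.sum(),cx,cy,a,b,an,np.percentile(q[:,2],[10,50,90]))
q2=q[:,:2]-q[:,:2].mean(0);w,V=np.linalg.eigh(q2.T@q2);print('bar dir deg',np.degrees(np.arctan2(V[1,1],V[0,1])),'mean',q.mean(0))
for n,u,v,z in[('FR',308,150,42),('BR',151,296,42)]:print(n,onz(c,u,v,z).round(1))
print('drop',onz(c,333,120,102).round(0),'jar',onz(c,517,318,68).round(0))
p2,d2,c2=load('top')
print([onz(c2,u,v,42).round(0).tolist() for u,v in[(312,260),(312,182)]])
E
```

```text
wheel 323.6629333496094 227.73033142089844 32.018619537353516 [ 494.4 -105.5   80. ] ring z [81.9 82.9 83.8] stud [86.  87.3 88.2]
0 87.7 2 86.8 4 84.1 6 83.5 8 83.2 10 83.0 12 83.0 14 82.6 16 80.0 18 65.3 
cam 892 495.5174865722656 -30.320068359375 12.482460021972656 42.160518646240234 79.67491912841797 [74.47039773 85.49990638 87.19827104]
bar dir deg 171.20408889975462 mean [498.57910581 -33.43910218  82.74240369]
FR [ 471.8 -146.8   42. ]
BR [ 636.9 -146.    42. ]
drop [ 446. -152.  102.] jar [437.  41.  68.]
[[476.0, -148.0, 42.0], [642.0, -148.0, 42.0]]
```

Call:
{"name": "apply_moves", "arguments": {
  "plan": [
    [[-0.2,0.0013,0.0015,0.04,0,0,0],[-0.2,0,0,0.04,0,0,0],[-0.2,0,0,0.03,0,0,0],[-0.2,0,0,0.015,0,0,0],[-0.2,0,0,0.015,0,0,0],[-0.2,0,0,0,0,0,0],[-0.2,0,0,0,0,0,0]]
  ]
}}

```text
t: 5.65
ee_pos: [497.9, -106.7, 62.5]
tcp_rot: [0.001, -0.409, 0.913, -0.001]
ft_force: [0.6, 0.1, 0.3]
gripper_width: 51.4
finger_force: 0.0
```

Call:
{"name": "apply_moves", "arguments": {
  "plan": [
    [[-0.2,0.0012,0.0025,0.003,0,0,0],[-0.2,0,0,0,0,0,0],[0.1,0,0,0,0,0,0],[0.3,0,0,0,0,0,0],[0.3,0,0,0,0,0,0],[0.3,0,0,0,0,0,0]]
  ]
}}

```text
t: 6.4
ee_pos: [495.5, -106.6, 59.4]
tcp_rot: [0.001, -0.409, 0.913, -0.001]
ft_force: [1.8, -5.1, 2.7]
gripper_width: 34.8
finger_force: 59.9
```

Call:
{"name": "apply_moves", "arguments": {
  "plan": [
    [[0.3,0,-0.0005,0,0,0,0.1],[0.3,0,0,0,0,0,0.15],[0.3,0,0,0,0,0,0.15],[0.3,0,0,0,0,0,0.15],[0.3,0,0,0,0,0,0.15]]
  ]
}}

```text
t: 7.02
ee_pos: [494.6, -105.0, 59.3]
tcp_rot: [-0.0, -0.068, 0.998, 0.001]
ft_force: [-2.4, 3.4, 8.3]
gripper_width: 35.3
finger_force: 60.6
```

```bash
python3 - <<'E'
from h import *
o=arm.observe();print(o['ft_force'].round(1),o['ft_torque'].round(2),o['ee_pos'].round(1),o['qpos'].round(3),o['gripper_width'])
E
```

```text
[-2.4  3.4  8.3] [0.59 0.36 0.07] [ 494.6 -105.    59.3] [-3.160e-01 -1.800e-02  2.108e+00  2.000e-03  1.054e+00 -2.025e+00] 35.33248764812254
```

Call:
{"name": "apply_moves", "arguments": {
  "plan": [
    [[0.3,0,0,-0.0007,0,0,0.15],[0.3,0,0,0,0,0,0.15],[0.3,0,0,0,0,0,0.15],[0.3,0,0,0,0,0,0.15],[0.3,0,0,0,0,0,0.15],[0.3,0,0,0,0,0,0.15],[0.3,0,0,0,0,0,0.15],[0.3,0,0,0,0,0,0.15]]
  ]
}}

```text
t: 8.02
ee_pos: [495.8, -102.4, 59.2]
tcp_rot: [-0.001, 0.507, 0.862, 0.004]
ft_force: [6.8, 13.1, 1.1]
gripper_width: 35.0
finger_force: 60.0
```

```bash
python3 - <<'E'
from h import *
o=arm.observe();print(o['ft_force'].round(1),o['ft_torque'].round(2),o['ee_pos'].round(1),o['qpos'].round(3),o['gripper_width'])
E
```

```text
[ 6.8 13.1  1.1] [ 2.04 -1.1   0.08] [ 495.8 -102.4   59.2] [-0.314 -0.018  2.108  0.009  1.052 -0.825] 34.98146860840375
```

Call:
{"name": "apply_moves", "arguments": {
  "plan": [
    [[-0.2,0,0,0,0,0,0],[-0.2,0,0,0,0,0,0],[-0.2,0,0,0,0,0,0]]
  ]
}}

```text
t: 8.4
ee_pos: [494.2, -106.0, 58.7]
tcp_rot: [-0.0, 0.505, 0.863, -0.0]
ft_force: [-0.2, 0.4, -0.2]
gripper_width: 51.3
finger_force: 0.0
```

```bash
python3 - <<'E'
from h import *
o=arm.observe();print(o['ft_force'].round(1),o['ft_torque'].round(2),o['ee_pos'].round(1),o['qpos'].round(3),o['gripper_width'])
E
```

```text
[-0.2  0.4 -0.2] [ 0.05  0.01 -0.01] [ 494.2 -106.    58.7] [-0.317 -0.018  2.109  0.     1.052 -0.83 ] 51.277268635642955
```

Call:
{"name": "apply_moves", "arguments": {
  "plan": [
    [[-0.2,0,0,-0.03,0,0,0],[-0.2,0,0,-0.05,0,0,0],[-0.2,0,0,-0.05,0,0,0],[-0.2,0,0,0,0,0,0],[-0.2,0,0,0,0,0,0]]
  ]
}}

```text
t: 9.02
ee_pos: [494.2, -106.0, 188.5]
tcp_rot: [-0.0, 0.505, 0.863, -0.0]
ft_force: [0.2, -0.2, -0.6]
gripper_width: 51.2
finger_force: 0.0
```

```bash
python3 - <<'E'
from h import *
o=arm.observe();print(o['ft_force'].round(1),o['ee_pos'].round(1),o['qpos'].round(3),o['tcp_rot'])
snap('wrist','w2');
E
```

```text
[ 0.2 -0.2 -0.6] [ 494.2 -106.   188.5] [-0.317 -0.17   2.012  0.     1.3   -0.83 ] [-3.55817688e-04  5.04663162e-01  8.63316257e-01 -7.46515557e-05]
```

View pics/w2.png

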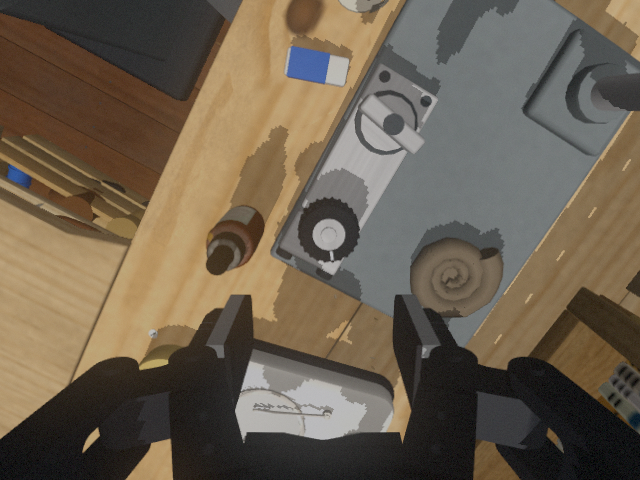

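The wheel is now at px (329,230). Its index mark still points down in the camera frame, so it turned with the tool (about 1.9 rad). Nothing nearby has moved. I'll measure again.

```bash
python3 - <<'E'
from m import *
for f,uv in(('w1',(322,228)),('w2',(329,230))):
    p,d,c=load(f);wheel(p,d,c,uv)
    # ellipse fit of dark mask top & stud bright blob
    u0,v0=uv;yy,xx=np.mgrid[:480,:640];g=p.max(2)
    m=((g<60)&((xx-u0)**2+(yy-v0)**2<38**2)).astype(np.uint8);m=cv2.morphologyEx(m,cv2.MORPH_OPEN,np.ones((3,3)))
    cs=max(cv2.findContours(m,0,1)[0],key=cv2.contourArea);e=cv2.fitEllipse(cv2.convexHull(cs));print('\nell',e,onz(c,*e[0],78).round(1))
    P=[(b,a) for b in range(v0-14,v0+18) for a in range(u0-14,u0+14) if g[b,a]>130 and (a-u0)**2+(b-v0-3)**2<150]
    b,a=np.mean(P,0);print('stud',a,b,len(P),onz(c,a,b,84).round(1))
    print(g[v0-20:v0+32:2,u0-20:u0+22:3])
E
```

```text
wheel 323.6629333496094 227.73033142089844 32.018619537353516 [ 494.4 -105.5   80. ] ring z [81.9 82.9 83.8] stud [86.  87.3 88.2]
0 87.7 2 86.8 4 84.1 6 83.5 8 83.2 10 83.0 12 83.0 14 82.6 16 80.0 18 65.3 
ell ((321.9573059082031, 227.66854858398438), (58.8656120300293, 60.587772369384766), 9.38372802734375) [ 495.5 -105.8   78. ]
stud 321.3759791122715 230.84334203655354 383 [ 496.1 -105.8   84. ]
[[ 51  47  54  57  51  57  51  54  55  57  52  51  51  53]
 [ 50  56  54  55  51  51  50  50  53  52  59  55  50  48]
 [ 44  55  49  53  47  50  52  51  52  52  56  55  56  55]
 [ 54  49  52  54  50  50  52  53  55  52  55  53  55  54]
 [ 50  51  47  50  52  53  54  67  52  53  53  52  53  52]
 [ 50  53  54  49  78 136 164 164 152  96  54  58  56  56]
 [ 53  53  49  69 165 168 164 162 165 169  95  51  52  54]
 [ 47  54  54 164 167 167 163 164 165 167 167  60  52  54]
 [ 50  49  75 168 168 169 142 139 155 169 168 146  52  57]
 [ 52  53 162 169 167 115 103 103  70 150 168 172  55  56]
 [ 52  49 169 168 154 122 176 173 138  82 167 169  65  49]
 [ 47  50 172 169  99 173 172 171 168  89 121 17
[... 2053 characters left out ...]
6 180 173 165 180 178 174 176 170 172 174  71  55]
 [ 61  60 179 174 172 184 180 176 170 170 171 173  50  53]
 [ 55  58 171 175 173 176 180 171 167 170 171 159  52  52]
 [ 59  61  97 174 176 175 174 167 166 171 171  72  51  51]
 [ 60  66  58 145 175 175 174 167 169 170 127  52  54  56]
 [ 60  58  59  56 148 175 174 169 168 147  57  55  48  51]
 [ 60  63  57  55  57  71 123 134  62  57  52  53  53  56]
 [ 60  58  59  58  57  58  55 178  79  50  51  49  56  52]
 [ 76  58  60  60  60  59  56 179 102  55  55  52  53  73]
 [ 95  66  59  58  60  58  58 138 109  55  58  50  66 106]
 [125 124  69  59  61  57  58 118 138  57  52 129 124 123]
 [122 122 125  83 119  59  58  73 106 105 114 145 124 126]]
```

Call:
{"name": "apply_moves", "arguments": {
  "plan": [
    [[-0.2,0.0017,0.003,0.05,0,0,0],[-0.2,0,0,0.05,0,0,0],[-0.2,0,0,0.03,0,0,0],[-0.2,0,0,0,0,0,0],[0.1,0,0,0,0,0,0],[0.3,0,0,0,0,0,0],[0.3,0,0,0,0,0,0],[0.3,0,0,0,0,0,0]]
  ]
}}

```text
t: 10.07
ee_pos: [496.2, -102.6, 58.8]
tcp_rot: [-0.0, 0.505, 0.863, 0.0]
ft_force: [2.4, 3.0, -5.3]
gripper_width: 35.3
finger_force: 60.2
```

Call:
{"name": "apply_moves", "arguments": {
  "plan": [
    [[0.3,0,0,0,0,0,0.14],[0.3,0,0,0,0,0,0.14],[0.3,0,0,0,0,0,0.14],[0.3,0,0,0,0,0,0.14],[0.3,0,0,0,0,0,0.14]]
  ]
}}

```text
t: 10.7
ee_pos: [497.7, -102.3, 58.9]
tcp_rot: [0.001, 0.772, 0.636, 0.002]
ft_force: [9.3, 3.2, -10.9]
gripper_width: 35.4
finger_force: 60.7
```

Call:
{"name": "apply_moves", "arguments": {
  "plan": [
    [[0.3,0,0,0,0,0,0.14],[0.3,0,0,0,0,0,0.14],[0.3,0,0,0,0,0,0.14],[0.3,0,0,0,0,0,0.14],[0.3,0,0,0,0,0,0.14],[0.3,0,0,0,0,0,0]]
  ]
}}

```text
t: 11.45
ee_pos: [499.0, -102.8, 59.5]
tcp_rot: [0.001, 0.942, 0.335, 0.003]
ft_force: [11.4, 2.7, -11.2]
gripper_width: 35.2
finger_force: 61.0
```

Call:
{"name": "apply_moves", "arguments": {
  "plan": [
    [[-0.2,0,0,0,0,0,0],[-0.2,0,0,0,0,0,0],[-0.2,0,0,0,0,0,0],[-0.2,0,0,-0.03,0,0,0],[-0.2,0,0,-0.05,0,0,0],[-0.2,0,0,-0.05,0,0,0],[-0.2,0,0,0,0,0,0],[-0.2,0,0,0,0,0,0]]
  ]
}}

```text
t: 12.45
ee_pos: [496.1, -103.0, 188.8]
tcp_rot: [0.0, 0.942, 0.335, -0.0]
ft_force: [0.4, 1.0, 0.1]
gripper_width: 51.3
finger_force: 0.0
```

```bash
python3 - <<'E'
from m import *
o=arm.observe();print(o['ft_force'].round(1),o['ee_pos'].round(1),o['qpos'].round(3),o['tcp_rot'])
p,d,c=snap('wrist','w3');snap('scene','s3')
g=cv2.imread('pics/w3.png')[130:380,200:460];s=cv2.imread('pics/s3.png')[230:370,160:360]
g=cv2.resize(g,(416,400));s=cv2.resize(s,(384,400) if 0 else (380,266),interpolation=cv2.INTER_CUBIC)
o=np.zeros((400,800,3),np.uint8);o[:,:416]=g;o[:266,418:798]=s;cv2.imwrite('pics/c3.png',o)
E
```

```text
[0.4 1.  0.1] [ 496.1 -103.   188.8] [-0.311 -0.168  2.009 -0.     1.3    0.576] [ 1.34747822e-05  9.42128937e-01  3.35250710e-01 -1.64045036e-04]
```

View pics/c3.png

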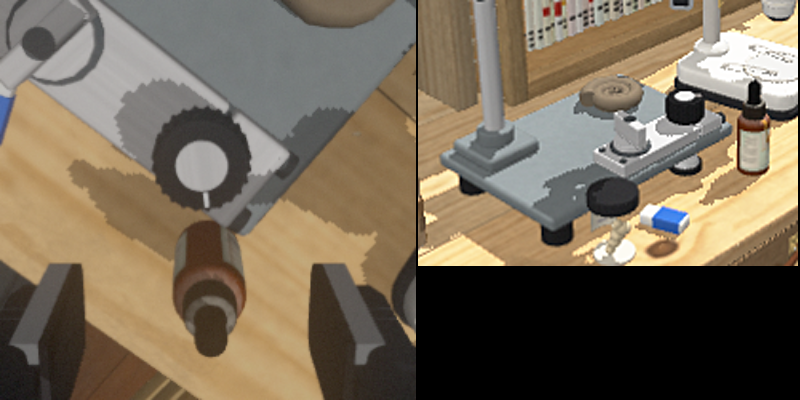

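The stud is flush with or just below the wheel's top at crop px (202,165), and the scene crop shows the pad down at the bench. Next I'll get the numbers, plus the cam position.

```bash
cat > cm.py <<'E'
from m import *
def cam(p,d,c,X,zmin=80):
    v,u=np.nonzero((d>0)&(d<400));P=np.array([atd(c,a,b,d[b,a]) for a,b in zip(u,v)])
    D=np.hypot(P[:,0]-X[0],P[:,1]-X[1]);q=P[(D<30)&(P[:,2]>zmin)&(P[:,2]<95)]
    r=cv2.minAreaRect(q[:,:2].astype(np.float32));print('\ncam',len(q),r,np.percentile(q[:,2],[10,50,90]).round(1),q.mean(0).round(1))
E
python3 - <<'E'
from cm import *
p,d,c=load('w3');u,v=proj(c,[496,-103,80]);print(u,v);X=wheel(p,d,c,(int(u),int(v)))
cam(p,d,c,X+[0,75,0])
P,D,C=load('w2');cam(P,D,C,np.array([496,-28,80]))
# plate normal, before/after, from top cam
snap('top','t3')
for f in('top','t3'):
    p,d,c=load(f);Q=np.array([atd(c,a,b,d[b,a]) for a in range(215,308,2) for b in range(192,234,2) if d[b,a]>0])
    Q=Q[abs(Q[:,2]-44)<5];A=np.c_[Q[:,:2]-Q[:,:2].mean(0),np.ones(len(Q))];print(f,len(Q),np.linalg.lstsq(A,Q[:,2],rcond=None)[0].round(4))
E
```

```text
Still running in the background as job /tmp/bash_jobs.1000/e0d0d4b39a44 (pid 867). You'll get a notice when it ends.
```

```bash
cat /tmp/bash_jobs.1000/e0d0d4b39a44/stdout; kill -- -$(cat /tmp/bash_jobs.1000/e0d0d4b39a44/pid); cat > cm.py <<'E'
from m import *
def cloud(d,c):
    K=np.array(c['K'],float);v,u=np.nonzero((d>0)&(d<1500))
    s=cv2.undistortPoints(np.c_[u,v].astype(float)[:,None],K,np.array([float(c['k1']),0,0,0]))[:,0]
    R=np.array(c['R']);t=np.array(c['t']).ravel();return (np.c_[s,np.ones(len(s))]*d[v,u][:,None]-t)@R,u,v
def cam(d,c,X,zmin=80):
    P,_,_=cloud(d,c);D=np.hypot(P[:,0]-X[0],P[:,1]-X[1]);q=P[(D<30)&(P[:,2]>zmin)&(P[:,2]<95)]
    r=cv2.minAreaRect(q[:,:2].astype(np.float32));print('cam',len(q),r,np.percentile(q[:,2],[10,50,90]).round(1),q.mean(0).round(1))
E
timeout 100 python3 - <<'E'
from cm import *
p,d,c=load('w3');u,v=proj(c,[496,-103,80]);X=wheel(p,d,c,(int(u),int(v)));print()
cam(d,c,X+[0,75,0])
P,D,C=load('w2');cam(D,C,np.array([496,-28,80]))
snap('top','t3')
for f in('top','t3'):
    p,d,c=load(f);Q,u,v=cloud(d,c);Q=Q[(u>215)&(u<308)&(v>192)&(v<234)]
    Q=Q[abs(Q[:,2]-44)<5];A=np.c_[Q[:,:2]-Q[:,:2].mean(0),np.ones(len(Q))];print(f,len(Q),np.linalg.lstsq(A,Q[:,2],rcond=None)[0].round(4))
E
```

```text
wheel 326.313720703125 228.0474090576172 33.15822982788086 [ 498.8 -103.2   80. ] ring z [82.5 83.5 84.5] stud [83.  83.8 84.7]
0 83.9 2 83.8 4 83.8 6 83.9 8 83.8 10 83.7 12 83.6 14 83.2 16 80.7 18 65.6 
cam 1435 ((496.0433044433594, -29.59613800048828), (11.895946502685547, 42.370155334472656), 78.8510971069336) [85.9 87.3 88.3] [496.9 -29.8  87.1]
cam 1525 ((495.8777160644531, -29.579055786132812), (11.989059448242188, 42.31087875366211), 78.69952392578125) [85.6 86.9 87.9] [495.3 -29.7  86.8]
top 2582 [ 8.00000e-04 -4.00000e-04  4.24777e+01]
t3 345 [-4.80000e-03 -4.70000e-03  4.29679e+01]
```

Call:
{"name": "apply_moves", "arguments": {
  "plan": [
    [[-0.2,0.0232,-0.0284,0,0,0,0],[-0.2,0.0232,-0.0284,0,0,0,0],[-0.2,0,0,0,0,0,-0.174],[-0.2,0,0,0,0,0,-0.174],[-0.2,0,0,0,0,0,-0.174],[-0.2,0,0,0,0,0,-0.174],[-0.2,0,0,0,0,0,-0.174],[-0.2,0,0,0,0,0,-0.174],[-0.2,0,0,0,0,0,-0.174],[-0.2,0,0,0,0,0,-0.174],[-0.2,0,0,0,0,0,-0.174],[-0.2,0,0,0,0,0,-0.174],[-0.2,0,0,0,0,0,-0.174],[-0.2,0,0,0,0,0,-0.174],[-0.2,0,0,0,0,0,-0.174],[-0.2,0,0,0,0,0,0],[-0.2,0,0,0,0,0,0]]
  ]
}}

```text
t: 14.72
ee_pos: [496.1, -29.6, 188.2]
tcp_rot: [-0.001, 0.099, 0.995, 0.0]
ft_force: [-0.2, -0.4, -0.7]
gripper_width: 51.4
finger_force: 0.0
```

```bash
timeout 100 python3 - <<'E'
from cm import *
o=arm.observe();print(o['t'],o['ft_force'].round(1),o['ee_pos'].round(1),o['qpos'].round(3),o['tcp_rot'].round(4))
p,d,c=snap('wrist','w4');cam(d,c,np.array([496,-29.6,80]))
u,v=proj(c,[496,-104,80]);print(u,v)
if 40<u<600: wheel(p,d,c,(int(u),int(v)))
E
```

```text
14.725 [-0.2 -0.4 -0.7] [496.1 -29.6 188.2] [-0.168 -0.19   2.029 -0.     1.303 -1.54 ] [-8.000e-04  9.900e-02  9.951e-01  0.000e+00]
cam 1235 ((496.1448669433594, -29.380043029785156), (11.447916030883789, 42.34877395629883), 79.55167388916016) [86.3 87.5 88.5] [494.6 -29.3  87.4]
207.48582097011092 256.05060865068316
wheel 208.8092803955078 251.58763122558594 33.5882682800293 [ 493.3 -102.4   80. ] ring z [80.6 83.5 84.5] stud [83.2 83.9 84.7]
0 83.8 2 83.9 4 83.9 6 83.9 8 83.8 10 83.9 12 83.5 14 79.6 16 79.3 18 76.6
```

Call:
{"name": "apply_moves", "arguments": {
  "plan": [
    [[-0.2,0,0,0.05,0,0,0],[-0.2,0,0,0.05,0,0,0],[-0.2,0,0,0.02,0,0,0],[0,0,0,0,0,0,0],[0.3,0,0,0,0,0,0],[0.6,0,0,0,0,0,0],[0.9,0,0,0,0,0,0],[0.9,0,0,0,0,0,0],[0.9,0,0,0,0,0,0]]
  ]
}}

```text
t: 15.9
ee_pos: [497.7, -29.6, 70.8]
tcp_rot: [0.001, 0.098, 0.995, 0.0]
ft_force: [-0.9, 2.6, 5.8]
gripper_width: 9.4
finger_force: 60.5
```

Call:
{"name": "apply_moves", "arguments": {
  "plan": [
    [[0.9,0,0,-0.0015,0,0,0.1],[0.9,0,0,0,0,0,0.15],[0.9,0,0,0,0,0,0.15],[0.9,0,0,0,0,0,0.15],[0.9,0,0,0,0,0,0.15]]
  ]
}}

```text
t: 16.52
ee_pos: [497.3, -30.1, 70.9]
tcp_rot: [0.001, 0.435, 0.9, -0.0]
ft_force: [2.6, -0.9, -1.4]
gripper_width: 9.3
finger_force: 59.6
```

Call:
{"name": "apply_moves", "arguments": {
  "plan": [
    [[0.9,0,0,0,0,0,0.15],[0.9,0,0,0,0,0,0.15],[0.9,0,0,0,0,0,0.15],[0.9,0,0,0,0,0,0.1],[0.9,0,0,0,0,0,0.1],[0.9,0,0,0,0,0,0.04],[0.9,0,0,0,0,0,0],[0.9,0,0,0,0,0,0]]
  ]
}}

```text
t: 17.52
ee_pos: [496.7, -30.2, 70.8]
tcp_rot: [0.001, 0.712, 0.702, -0.0]
ft_force: [-1.0, -3.3, 1.3]
gripper_width: 9.6
finger_force: 60.1
```

```bash
timeout 100 python3 - <<'E'
from h import *
o=arm.observe();print(o['t'],o['ft_force'].round(1),o['ft_torque'].round(2),o['ee_pos'].round(1),o['qpos'].round(3),o['tcp_rot'].round(4),o['gripper_width'])
E
```

```text
17.525 [-1.  -3.3  1.3] [-0.7   0.14  0.38] [496.7 -30.2  70.8] [-1.680e-01 -5.500e-02  2.121e+00 -2.000e-03  1.075e+00 -1.540e-01] [ 7.000e-04  7.119e-01  7.023e-01 -4.000e-04] 9.553405813562796
```

The torque rose to 0.38 N m, so the cam is at its stop. I'll release, lift and check.

Call:
{"name": "apply_moves", "arguments": {
  "plan": [
    [[0.3,0,0,0,0,0,0],[-0.2,0,0,0,0,0,0],[-0.2,0,0,0,0,0,0],[-0.2,0,0,0,0,0,0],[-0.2,0,0,-0.04,0,0,0],[-0.2,0,0,-0.05,0,0,0],[-0.2,0,0,-0.04,0,0,0],[-0.2,0,0,0,0,0,0],[-0.2,0,0,0,0,0,0]]
  ]
}}

```text
t: 18.65
ee_pos: [496.0, -29.5, 199.7]
tcp_rot: [-0.0, 0.712, 0.702, -0.0]
ft_force: [0.8, -0.1, -0.0]
gripper_width: 51.2
finger_force: 0.0
```

```bash
timeout 100 python3 - <<'E'
from cm import *
o=arm.observe();print(o['t'],o['ft_force'].round(1),o['ee_pos'].round(1),o['qpos'].round(3))
p,d,c=snap('wrist','w5');cam(d,c,np.array([496.5,-30,80]))
s,_,_=snap('scene','s5')
g=cv2.imread('pics/w5.png');s=cv2.imread('pics/s5.png')[230:370,160:360]
o=np.zeros((360,800,3),np.uint8);o[:300,:400]=cv2.resize(g,(400,300),interpolation=cv2.INTER_AREA);o[:280,400:]=cv2.resize(s,(400,280),interpolation=cv2.INTER_CUBIC);cv2.imwrite('pics/c5.png',o)
E
```

```text
18.65 [ 0.8 -0.1 -0. ] [496.  -29.5 199.7] [-0.168 -0.2    2.018  0.     1.324 -0.153]
cam 1145 ((495.95025634765625, -29.338539123535156), (41.9288330078125, 11.330163955688477), 89.55179595947266) [86.2 87.5 88.5] [495.8 -28.1  87.4]
```

View pics/c5.png

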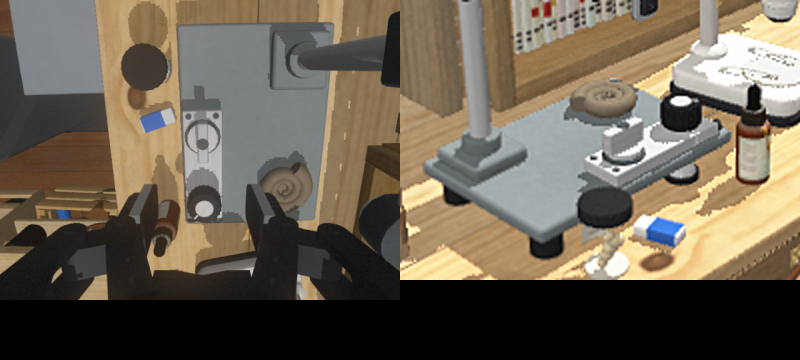

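The cam bar now lies along y at 89.6°, at its stop. The stud is flush, the neighbouring objects are in place and the gripper is clear, so I'm handing in.

```bash
python3 -c "
from station import arm
print(arm.close_job())"
```

```text
the job is handed in; nothing more can be done
None
```

The job is handed in, but no verdict came back: the foot is screwed down an estimated 0.3–0.5 rad past contact (judged from the stud height, since I couldn't measure the load), the cam is at its stop, the stand moved about 3 mm at most, the objects round it look undisturbed, and the gripper is clear.

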